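# Find and release the latched key of the sound player

### The job

One of the four white keys of the sound player on the craft table was left latched down, so the player still drains its batteries. Starting with the key next to the round volume knob and working along the row, tap each of the four keys lightly with the fingertips, without switching any of them; then press the one that is latched so that it clicks free and springs up level with the others. Leave the things around it where they are.

Things in the scene. Friction and masses are not known exactly. Their poses are not given: they have to be found in the camera images.
- player: Sound player: light wood box 150 x 300 x 50 mm, fixed to the table, turned up to 0.4 rad. Origin: centre of its underside; x across (away from the robot), y along the row of keys, z up; its top is at z = 50 mm. The keys stand at x = -35 mm, y = 48, -4, -56, -108 mm (52 mm apart) in 3 mm high grey frames; behind them, at x = 37 mm, two flat round grilles.
- knob (a point): Top centre of the black round volume knob, 38 mm wide, 16 mm tall, on the player at the +y end of the row (the robot's left); axes as the player's. The row starts here: the first key is 70 mm from it, towards -y.
- row_start (a point): Centre of the first key's place, at the height of a free key's top (71 mm over the table). A free key is springy: it gives from about 1 N, then 0.5 N per mm, down to a stop at 10.5 mm (6.3 N). Two or three mm are a light tap; more than 8 mm down switches it, which is wrong.
- row_end (a point): Centre of the fourth key's place, at the height of a free key's top. The latched key's top is 4 mm lower (67 mm over the table). It feels solid below about 3 N, then sinks by 2 mm per N; pressed 4.5 mm below its latched height (5.3 N) the catch lets go. 5 to 6.5 mm is sure; 6.5 mm is its stop. When let go it springs up to 71 mm and stays there.
- key_a: One of four identical white key caps, 38 mm across the row, 30 mm along it, 18 mm tall, sliding straight down. Origin: centre of its flat top; axes parallel to the player's. It stands at any of the four places of the row: the letters do not follow the order of the row.
- key_b: One of four identical white key caps, 38 mm across the row, 30 mm along it, 18 mm tall, sliding straight down. Origin: centre of its flat top; axes parallel to the player's. It stands at any of the four places of the row: the letters do not follow the order of the row.
- key_c: One of four identical white key caps, 38 mm across the row, 30 mm along it, 18 mm tall, sliding straight down. Origin: centre of its flat top; axes parallel to the player's. It stands at any of the four places of the row: the letters do not follow the order of the row.
- key_d: One of four identical white key caps, 38 mm across the row, 30 mm along it, 18 mm tall, sliding straight down. Origin: centre of its flat top; axes parallel to the player's. It stands at any of the four places of the row: the letters do not follow the order of the row.
- jar: Bystander: closed amber glass jar, 60 mm wide, 95 mm tall, standing loose on the table at the player's -y end. Origin: centre of its underside.
- tube: Bystander: upright cardboard tube, 38 mm wide, 100 mm tall, loose on the table behind the player (its +x side). Origin: centre of its underside.
- tape: Bystander: roll of black tape, 62 mm wide, 19 mm tall, lying flat on the table behind the player. Origin: centre of its underside.
- cup: Bystander: white cup, 68 mm wide, 80 mm tall, loose on the table at the player's +y end. Origin: centre of its underside.

How it is judged:
On the way, in this order (a step that is already met when the one before it is completed fails the run):
1. the fingers touch the first key, next to the volume knob (((y of key_a in the frame of player between 0.022 and 0.074 m and contact force between the fingers and key_a above 0.4 N) or (y of key_b in the frame of player between 0.022 and 0.074 m and contact force between the fingers and key_b above 0.4 N) or (y of key_c in the frame of player between 0.022 and 0.074 m and contact force between the fingers and key_c above 0.4 N) or (y of key_d in the frame of player between 0.022 and 0.074 m and contact force between the fingers and key_d above 0.4 N))), for 0.04 s.
2. the fingers touch the second key (((y of key_a in the frame of player between -0.03 and 0.022 m and contact force between the fingers and key_a above 0.4 N) or (y of key_b in the frame of player between -0.03 and 0.022 m and contact force between the fingers and key_b above 0.4 N) or (y of key_c in the frame of player between -0.03 and 0.022 m and contact force between the fingers and key_c above 0.4 N) or (y of key_d in the frame of player between -0.03 and 0.022 m and contact force between the fingers and key_d above 0.4 N))), for 0.04 s.
3. the fingers touch the third key (((y of key_a in the frame of player between -0.082 and -0.03 m and contact force between the fingers and key_a above 0.4 N) or (y of key_b in the frame of player between -0.082 and -0.03 m and contact force between the fingers and key_b above 0.4 N) or (y of key_c in the frame of player between -0.082 and -0.03 m and contact force between the fingers and key_c above 0.4 N) or (y of key_d in the frame of player between -0.082 and -0.03 m and contact force between the fingers and key_d above 0.4 N))), for 0.04 s.
4. the fingers touch the fourth key, farthest from the knob (((y of key_a in the frame of player between -0.134 and -0.082 m and contact force between the fingers and key_a above 0.4 N) or (y of key_b in the frame of player between -0.134 and -0.082 m and contact force between the fingers and key_b above 0.4 N) or (y of key_c in the frame of player between -0.134 and -0.082 m and contact force between the fingers and key_c above 0.4 N) or (y of key_d in the frame of player between -0.134 and -0.082 m and contact force between the fingers and key_d above 0.4 N))), for 0.04 s.
5. after all four taps, the latched key is released: all four keys stand up (z of each of key_a, key_b, key_c, key_d in the frame of player above 0.0695 m), for 0.2 s.
At the end, for the whole second after the job is handed in: All four keys stand fully up (tops within 1.5 mm of 71 mm above the player's underside) and at rest; jar, tube, tape and cup are within 20 mm of where they stood (all of step 5 and linear speed of each of key_a, key_b, key_c, key_d below 0.01 m/s and distance of each of jar, tube, tape, cup from where it was at the start of the episode below 0.02 m); the robot touches nothing.
It fails at once if a free key is pushed down more than 8 mm (switched) (distance of any of key_a, key_b, key_c, key_d from where it was at the start of the episode above 0.008 m).
It fails at once if a bystander is moved by more than 20 mm, lifted or knocked over (distance of any of jar, tube, tape, cup from where it was at the start of the episode above 0.02 m or angle between any of jar, tube, tape, cup's own z axis and vertical above 0.5 rad).
It also fails if it takes over 56 s, if anything falls off the work surface, if the arm or the gripper's body presses on something with over 40 N, if the wrist force passes 120 N, or if a joint passes its speed limit or range.

### The arm

A 7-joint arm with a two-finger parallel gripper is mounted at the origin on the work surface. World frame = base frame: x ahead of the robot, y to its left, z up, the work surface at z = 0. Lengths are in m, angles in rad, forces in N, time in s.
With the tool pointing down it reaches from about 0.4 to 0.85 m from the base axis. Payload 4.5 kg.
Tool frame: the origin (TCP) lies at the very end of the fingers, on their centre line; the grasp point (between the pads) lies 19 mm behind it; z points along the fingers, y is the line along which they close (so a half turn about z gives the same grasp; the last joint's range is limited). The gripper opens to 88 mm and grips with 3 to 60 N. Pads are 18 mm wide; open, the fingers measure 123 mm over their backs; the gripper's body (75 mm by 187 mm) begins 45 mm behind the grasp point.
Start: joints at [1.279, 0.689, -0.195, 1.565, 0.157, 0.902, -0.215], TCP at [0.2, -0.592, 0.239] pointing down, gripper open.
Joint ranges: [-3.01, 3.01], [-0.46, 2.08], [-1.47, 1.51], [0.13, 2.56], [-1, 4.14], [0.04, 2.09], [-2.66, 2.66]. Speed limits (rad/s): [2.57, 2.57, 3.14, 3.14, 3.14, 3.14, 3.14].

### API

Orientations are given as a unit quaternion [x, y, z, w].
In Python, from plant import r, eyes, nets gives the robot as it stands.
- The arm moves only by the shell command python3 -m pendant 'ROWS' [FORCE]. ROWS is JSON, a list of rows, each an object of numbers: "claw": the opening, from 0 (shut) to 1 (fully open); "dx", "dy", "dz": the shift along the world's x, y, z in mm; "twist": the turn about the world's z in rad. In form: [{"claw": .., "dx": .., "dy": .., "dz": .., "twist": ..}, ...]. A call has 1 to 8 rows; each row is the pose to reach, as a shift and turn from the pose commanded when the call began; what a row does not reach only later rows make up. A row lasts 1/10 s, in which the tool goes at most 50 mm and 8.59 degrees, less where a joint would pass 70% of its speed; a pose out of reach is approached as far as the arm can. A call with a gripper value outside its range is refused whole. The fingers move at their own pace and stop on an object; FORCE is the grip in N (left out, the last holds). Time passes only in rows, so rows that repeat a pose let the fingers close. It gives the time, the measured TCP pose, the force, the opening and the grip force at its end, in the units of the state.
- r.get_state(): the state, without advancing time (a new reading comes with each control period).
- eyes.snapshot(name): name is "side" or "top" or "wrist"; returns (picture, depth): 400x640x3 uint8, blue, green, red; 400x640 float32, m along the optical axis (not along the pixel's ray), 0 where there is no reading.
- eyes.camera_info(name): a dict with "K" (3x3 intrinsics, pixels), "D" ([k1, k2, p1, p2, k3] as OpenCV has them; the pictures are not rectified), "world_to_cam" (4x4, takes a point from world to camera coordinates); the wrist camera has in their place "T_tool_cam" (4x4, takes a point from camera to tool coordinates, whose origin is the TCP and whose axes are the flange's). Camera axes: x right, y down, z forward; pixel columns grow to the right and rows downward; lengths in m; the calibration is good to about 2 mm. A picture is of the moment at which its call begins: read the wrist's pose just before it. camera_info takes no time and is no camera call.
- r.finish_job(): hands the job in; it is judged then, once.
Trained networks look in the newest picture that a camera, given by its name, has taken for a name from the list of things; names that differ only in an ending like _2 or _b are one class to them, and where a whole thing is asked for, a point or a joint stands for the part that bears it (a point fixed in the world has none). Each returns a list of dicts, best first, with "confidence" (0 to 1); they miss things now and then, are a little off and sometimes report something else, mostly with a low value. They report only what shows in the picture. A call takes as long as a camera call.
- nets.spot_in(camera, query): "box" ([left, top, width, height] as shares, 0 to 1, of the picture: columns of its width, rows of its height, round what is visible of it).
- nets.place_of(camera, query): "position" ([column, row] as shares, 0 to 1, of the picture: columns of its width, rows of its height: a listed point, or the origin of a listed thing).
The state is a dict: "clock": time; "q": joint angles; "qd": joint speeds; "joint_torque": joint torques, N m; "tool_pos": TCP position; "eef_rot": TCP orientation; "contact_force": force on the tool from outside, world axes, zero at the start; "moment": the same for the moment, N m; "opening": opening from 0.0 (shut) to 1.0 (fully open); "finger_force": force on a finger pad.
Only numpy, scipy, OpenCV 4.12 (cv2) and the standard library are available. Lean on these libraries where they do the work, as an engineer would, in place of code of your own. Each camera call takes 0.05 s, during which the arm holds its last target. There are 200 camera calls.

## Working session

There is one attempt and no reset: what is moved stays moved. The work goes in short steps, Python scripts to look and compute and a shell command to move; the robot and the scene stay as the last step left them, time stands still between calls to the robot, and variables do not carry over. Pictures are saved under pics/ and viewed, at most 10 in all, crops included, and the job is handed in when it is done.

```bash
mkdir -p pics; cat > h.py <<'E'
import numpy as np, cv2
from plant import r, eyes, nets
from scipy.spatial.transform import Rotation as R
def pose():
    s=r.get_state(); T=np.eye(4); T[:3,:3]=R.from_quat(s["eef_rot"]).as_matrix(); T[:3,3]=s["tool_pos"]; return T
def c2w(n,T=None):
    i=eyes.camera_info(n)
    return (T if T is not None else pose())@np.array(i["T_tool_cam"]) if n=="wrist" else np.linalg.inv(np.array(i["world_to_cam"]))
def ray(n,px,M):
    i=eyes.camera_info(n); u=cv2.undistortPoints(np.array([[px]],float),np.array(i["K"],float),np.array(i["D"],float))[0,0]
    return M[:3,3], M[:3,:3]@np.array([u[0],u[1],1])
def at_z(n,px,z,M):
    o,d=ray(n,px,M); return o+d*(z-o[2])/d[2]
def at_depth(n,px,dep,M):
    o,d=ray(n,px,M); return o+d*dep
E
python3 - <<'E'
from h import *
for n in ("top","side"):
    M=c2w(n); p,d=eyes.snapshot(n); cv2.imwrite(f"pics/{n}0.png",p); print(n,M[:3,3].round(3))
    for q,z in (("knob",.066),("row_start",.071),("row_end",.071),("key_a",.071),("player",0),("jar",0),("cup",0),("tube",0)):
        for o in nets.place_of(n,q)[:5]:
            px=np.array(o["position"])*[640,400]; print(q,round(o["confidence"],2),px.round(1),at_z(n,px,z,M).round(4), d[int(px[1]),int(px[0])])
print(r.get_state())
E
```

```text
top [0.542 0.02  0.828]
knob 0.84 [306.2 233.9] [0.517  0.0703 0.066 ] 0.75929236
row_start 0.71 [342.1 227.4] [0.53   0.0009 0.071 ] 0.75375044
row_end 0.58 [419.5 212.4] [ 0.5595 -0.1484  0.071 ] 0.7540563
key_a 0.87 [340.2 231.3] [0.5225 0.0044 0.071 ] 0.75425
key_a 0.85 [365.8 222.7] [ 0.5393 -0.0448  0.071 ] 0.7536925
key_a 0.67 [392.7 222.8] [ 0.5393 -0.0966  0.071 ] 0.7513985
key_a 0.52 [422.  212.1] [ 0.5602 -0.1533  0.071 ] 0.7563981
key_a 0.17 [362.1 134.2] [ 0.7117 -0.0378  0.071 ] 0.8356426
player 0.81 [356.6 208.1] [ 0.5697 -0.0315  0.    ] 0.77351433
player 0.23 [421.6 214.9] [ 0.5559 -0.1687  0.    ] 0.7556684
jar 0.98 [463.  183.9] [ 0.622  -0.2576  0.    ] 0.76024747
cup 0.84 [243.8 227.4] [0.5275 0.2075 0.    ] 0.8257518
cup 0.22 [340.8 232.3] [0.5186 0.0017 0.    ] 0.753644
tube 0.68 [342.2 228.9] [ 0.5257 -0.0012  0.    ] 0.7557912
tube 0.66 [321.1 155.3] [0.6818 0.0442 0.    ] 0.7518293
side [-0.06   0.725  0.881]
knob 0.91 [339.4 225.1] [0.5187 0.0741 0.066 ] 1.192816
row_start 0.82 [356.6 210.3] [0.5229 0.0093 0.071 ] 1.2306453
row_end 0.83 [388.6 176.7] [ 0.55
[... 535 characters left out ...]
14,  0.68906334, -0.19459303,  1.56528993,  0.15730891,
        0.90255076, -0.21510245]), 'qd': array([ 8.57998068e-04, -3.50903612e-05, -5.92367167e-04,  1.63767124e-04,
       -8.95869951e-04,  7.30309717e-04, -1.53891965e-05]), 'joint_torque': array([ 5.09643287e-04, -5.27482080e+01, -1.26690757e+00, -1.53745133e+01,
       -5.18496532e-02, -7.86877135e-04,  1.58141268e-05]), 'tool_pos': array([ 0.20006302, -0.59213218,  0.23876813]), 'eef_rot': array([9.86759487e-01, 1.62190362e-01, 7.79486005e-07, 3.73444407e-05]), 'contact_force': array([ 1.55684395,  0.30373661, -0.10129093]), 'moment': array([-0.03019236,  0.02014154, -0.02252191]), 'finger_force': 0.0, 'opening': 0.999003338764329}
```

View pics/top0.png

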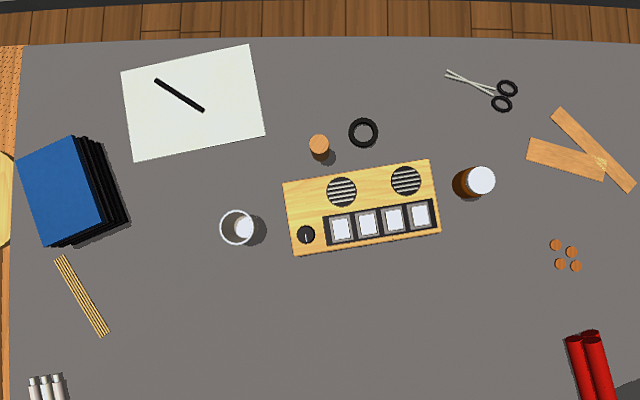

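View pics/side0.png

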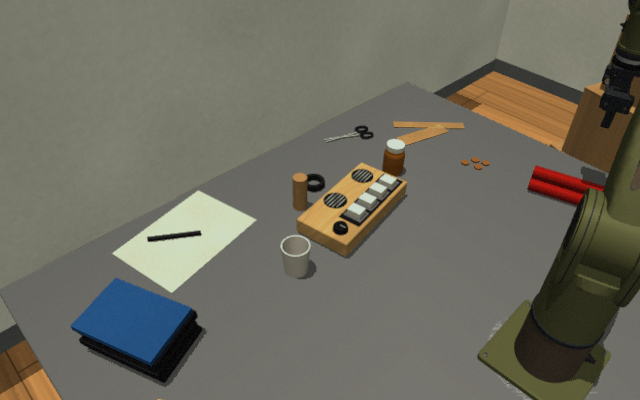

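The top view shows the player with the knob at (306,234) and keys near (341,229), (368,224), (393,219), (420,215). The jar is at its right end, the cup is to its left, and the tube and tape are behind it. The side view agrees. Next I'll refine the pose by colour segmentation.

```bash
python3 - <<'E'
from h import *
p=cv2.imread("pics/top0.png"); M=c2w("top")
hsv=cv2.cvtColor(p,cv2.COLOR_BGR2HSV)
m=((hsv[...,1]<50)&(hsv[...,2]>190)).astype(np.uint8); m[:,:325]=0;m[:,438:]=0;m[:195]=0;m[250:]=0
n,l,s,c=cv2.connectedComponentsWithStats(m)
K=[]
for i in range(1,n):
    if s[i,4]>40: K.append(at_z("top",c[i],.071,M)); print(s[i],c[i].round(1),K[-1].round(4))
w=((hsv[...,0]>10)&(hsv[...,0]<28)&(hsv[...,1]>60)&(hsv[...,2]>150)).astype(np.uint8); w[:,:275]=0;w[:,445:]=0;w[:155]=0;w[260:]=0
pts=cv2.findNonZero(w).reshape(-1,2).astype(float)
W=np.array([at_z("top",q,.05,M)[:2] for q in pts],np.float32)
rc=cv2.minAreaRect(W); print(rc)
K=np.array(sorted(K,key=lambda a:-a[1])); d=K[-1]-K[0]; print("yaw keys",np.arctan2(d[0],-d[1]),np.linalg.norm(d))
for y in (rc[2],):
    a=np.radians(y); a=(a+np.pi/4)%(np.pi/2)-np.pi/4
    Rm=np.array([[np.cos(a),-np.sin(a)],[np.sin(a),np.cos(a)]])
    print("yaw",a,[ (np.array(rc[0])+Rm@[-.035,yy]).round(4) for yy in (.118,.048,-.004,-.056,-.108)])
print(np.array(eyes.camera_info("wrist")["T_tool_cam"]).round(3), eyes.camera_info("wrist")["K"])
E
```

```text
[412 205  18  21 287] [420.2 215.2] [ 0.5542 -0.1497  0.071 ]
[386 210  17  21 288] [394.  219.7] [ 0.5453 -0.099   0.071 ]
[359 214  18  21 292] [367.3 224.1] [ 0.5366 -0.0477  0.071 ]
[332 219  18  21 294] [340.6 228.7] [0.5276 0.0036 0.071 ]Traceback (most recent call last):
  File "<stdin>", line 11, in <module>
  File "h.py", line 13, in at_z
    o,d=ray(n,px,M); return o+d*(z-o[2])/d[2]
        ~~~^^^^^^^^
  File "h.py", line 10, in ray
    i=eyes.camera_info(n); u=cv2.undistortPoints(np.array([[px]],float),np.array(i["K"],float),np.array(i["D"],float))[0,0]
ValueError: time passes only in moves, steps and waits
```

```bash
python3 -m pendant '[{"claw":0,"dx":25,"dy":40,"dz":0,"twist":-0.05},{"claw":0,"dx":50,"dy":80,"dz":0,"twist":-0.1},{"claw":0,"dx":75,"dy":120,"dz":0,"twist":-0.15},{"claw":0,"dx":100,"dy":160,"dz":0,"twist":-0.15},{"claw":0,"dx":125,"dy":200,"dz":0,"twist":-0.15},{"claw":0,"dx":150,"dy":240,"dz":0,"twist":-0.15},{"claw":0,"dx":175,"dy":280,"dz":0,"twist":-0.15},{"claw":0,"dx":200,"dy":320,"dz":0,"twist":-0.15}]' 20
```

```text
clock: 1.7
tool_pos: [0.401, -0.2705, 0.239]
eef_rot: [0.996, 0.088, 0.0, 0.0]
contact_force: [0.6, -0.4, -0.4]
opening: 0.3
finger_force: 0.0
```

```bash
python3 - <<'E'
from h import *
s=r.get_state(); print(s["clock"],s["tool_pos"],R.from_quat(s["eef_rot"]).as_matrix().round(3)); i=eyes.camera_info("wrist"); print(np.array(i["T_tool_cam"]).round(3),i["K"])
E
```

```text
1.7 [ 0.40102859 -0.27054232  0.2390165 ] [[ 0.985  0.175  0.001]
 [ 0.175 -0.985 -0.   ]
 [ 0.001  0.001 -1.   ]]
[[ 0.001 -0.955 -0.297  0.076]
 [ 1.     0.001 -0.    -0.   ]
 [ 0.    -0.297  0.955 -0.145]
 [ 0.     0.     0.     1.   ]] [[276.00269122   0.         320.95952463]
 [  0.         276.00269122 201.23397351]
 [  0.           0.           1.        ]]
```

```bash
python3 -m pendant '[{"claw":0,"dx":25,"dy":35,"dz":0,"twist":0},{"claw":0,"dx":50,"dy":70,"dz":0,"twist":0},{"claw":0,"dx":75,"dy":105,"dz":0,"twist":0},{"claw":0,"dx":100,"dy":140,"dz":0,"twist":0},{"claw":0,"dx":120,"dy":175,"dz":0,"twist":0},{"claw":0,"dx":130,"dy":195,"dz":0,"twist":0},{"claw":0,"dx":130,"dy":195,"dz":0,"twist":0},{"claw":0,"dx":130,"dy":195,"dz":0,"twist":0}]'
python3 - <<'E'
from h import *
s=r.get_state();M=c2w("wrist"); p,d=eyes.snapshot("wrist"); cv2.imwrite("pics/w0.png",p); print(s["tool_pos"])
hsv=cv2.cvtColor(p,cv2.COLOR_BGR2HSV)
m=((hsv[...,1]<50)&(hsv[...,2]>190)).astype(np.uint8)
n,l,st,c=cv2.connectedComponentsWithStats(m)
for i in range(1,n):
    if st[i,4]>200:
        dd=d[l==i]; print(st[i],c[i].round(1),at_z("wrist",c[i],.071,M).round(4),at_depth("wrist",c[i],np.median(dd),M).round(4))
E
```

```text
clock: 2.5
tool_pos: [0.5297, -0.0777, 0.2387]
eef_rot: [0.996, 0.088, -0.0, 0.0]
contact_force: [-0.3, 0.0, 0.2]
opening: 0.006
finger_force: 0.0
[ 0.529698   -0.07769234  0.23868587]
[ 487  107   53   53 2145] [512.8 133.2] [ 0.6239 -0.2761  0.071 ] [ 0.6225 -0.2607  0.0936]
[ 35 109  64  64 734] [ 65.5 140.1] [0.5292 0.2118 0.071 ] [0.5304 0.2073 0.076 ]
[238 151  34  38 991] [252.8 169.6] [0.5327 0.0023 0.071 ] [0.532  0.0029 0.0679]
[282 151  33  38 980] [297.  169.5] [ 0.5417 -0.0475  0.071 ] [ 0.541  -0.0473  0.0679]
[329 157  28  32 843] [342.2 172.1] [ 0.5478 -0.0991  0.071 ] [ 0.5476 -0.0992  0.0699]
[373 157  28  32 801] [386.5 171.8] [ 0.5571 -0.1491  0.071 ] [ 0.5564 -0.1505  0.0659]
```

View pics/w0.png

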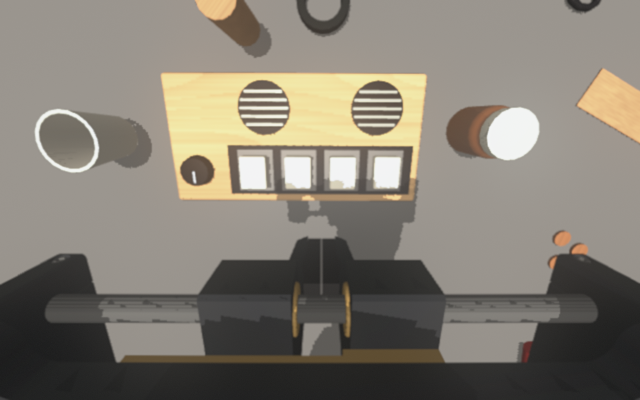

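The wrist picture shows the four keys at (253,170), (297,170), (342,172) and (387,172). This agrees with the top view to within a few mm. Now I'll move over key 1.

```bash
python3 -m pendant '[{"claw":0,"dx":0,"dy":30,"dz":-30,"twist":0},{"claw":0,"dx":0,"dy":60,"dz":-60,"twist":0},{"claw":0,"dx":-1,"dy":80,"dz":-90,"twist":0},{"claw":0,"dx":-1,"dy":80,"dz":-120,"twist":0},{"claw":0,"dx":-1,"dy":80,"dz":-140,"twist":0},{"claw":0,"dx":-1,"dy":80,"dz":-155,"twist":0},{"claw":0,"dx":-1,"dy":80,"dz":-160,"twist":0},{"claw":0,"dx":-1,"dy":80,"dz":-160,"twist":0}]'
python3 - <<'E'
from h import *
s=r.get_state(); print(s["tool_pos"],s["contact_force"]); p,d=eyes.snapshot("side"); cv2.imwrite("pics/s1.png",cv2.resize(p[130:270,270:450],None,fx=4,fy=4))
E
```

```text
clock: 3.35
tool_pos: [0.5285, 0.0012, 0.0785]
eef_rot: [0.996, 0.087, -0.001, 0.0]
contact_force: [0.7, 0.1, 0.3]
opening: 0.01
finger_force: 0.0
[0.52852757 0.00119445 0.07848344] [0.73370823 0.08150869 0.27740948]
```

View pics/s1.png

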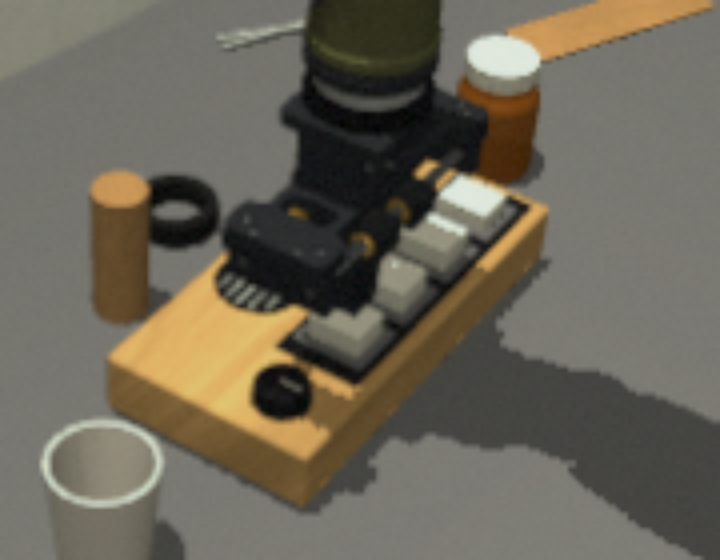

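The fingertips hang over the first key (crop about (355,310)), clear of the knob and neighbouring keys. I'll step down now.

```bash
for i in 1; do python3 -m pendant '[{"claw":0,"dx":0,"dy":1,"dz":-4,"twist":0},{"claw":0,"dx":0,"dy":1,"dz":-7,"twist":0},{"claw":0,"dx":0,"dy":1,"dz":-8,"twist":0},{"claw":0,"dx":0,"dy":1,"dz":-8,"twist":0}]'; python3 -m pendant '[{"claw":0,"dx":0,"dy":0,"dz":-1,"twist":0},{"claw":0,"dx":0,"dy":0,"dz":-1,"twist":0}]';python3 -m pendant '[{"claw":0,"dx":0,"dy":0,"dz":-1,"twist":0},{"claw":0,"dx":0,"dy":0,"dz":-1,"twist":0}]'; done | egrep 'tool|contact'
```

```text
tool_pos: [0.5293, 0.0039, 0.0709]
contact_force: [0.8, 0.7, 1.7]
tool_pos: [0.5293, 0.0039, 0.0699]
contact_force: [0.6, 0.4, 1.2]
tool_pos: [0.5293, 0.0039, 0.0688]
contact_force: [-0.4, -0.2, 2.5]
```

Key 1 touched at 70.9 mm and springy, so it is free. Next is key 2.

```bash
(python3 -m pendant '[{"claw":0,"dx":0,"dy":0,"dz":8,"twist":0},{"claw":0,"dx":0,"dy":0,"dz":16,"twist":0},{"claw":0,"dx":4,"dy":-25,"dz":16,"twist":0},{"claw":0,"dx":9,"dy":-51,"dz":16,"twist":0},{"claw":0,"dx":9,"dy":-51,"dz":8,"twist":0},{"claw":0,"dx":9,"dy":-51,"dz":4,"twist":0},{"claw":0,"dx":9,"dy":-51,"dz":4,"twist":0}]'; python3 -m pendant '[{"claw":0,"dx":0,"dy":0,"dz":-2,"twist":0},{"claw":0,"dx":0,"dy":0,"dz":-2,"twist":0}]';python3 -m pendant '[{"claw":0,"dx":0,"dy":0,"dz":-3,"twist":0},{"claw":0,"dx":0,"dy":0,"dz":-3,"twist":0}]') | egrep 'tool|contact'
```

```text
tool_pos: [0.5373, -0.0457, 0.0723]
contact_force: [-0.7, 1.3, -0.6]
tool_pos: [0.5379, -0.0458, 0.0707]
contact_force: [0.1, 0.7, 1.4]
tool_pos: [0.5382, -0.0462, 0.0677]
contact_force: [-0.6, 2.3, 2.1]
```

Key 2 also gives springily, so it is free. On to key 3.

```bash
(python3 -m pendant '[{"claw":0,"dx":0,"dy":0,"dz":8,"twist":0},{"claw":0,"dx":0,"dy":0,"dz":16,"twist":0},{"claw":0,"dx":4,"dy":-25,"dz":16,"twist":0},{"claw":0,"dx":9,"dy":-52,"dz":16,"twist":0},{"claw":0,"dx":9,"dy":-52,"dz":8,"twist":0},{"claw":0,"dx":9,"dy":-52,"dz":5,"twist":0},{"claw":0,"dx":9,"dy":-52,"dz":5,"twist":0}]'; python3 -m pendant '[{"claw":0,"dx":0,"dy":0,"dz":-2,"twist":0},{"claw":0,"dx":0,"dy":0,"dz":-2,"twist":0}]';python3 -m pendant '[{"claw":0,"dx":0,"dy":0,"dz":-2,"twist":0},{"claw":0,"dx":0,"dy":0,"dz":-2,"twist":0}]') | egrep 'tool|contact'
```

```text
tool_pos: [0.5465, -0.0979, 0.0724]
contact_force: [0.3, 0.5, 0.8]
tool_pos: [0.547, -0.0978, 0.0707]
contact_force: [-0.4, 1.8, 0.8]
tool_pos: [0.5472, -0.0982, 0.0687]
contact_force: [-0.2, 1.0, 1.8]
```

```bash
(python3 -m pendant '[{"claw":0,"dx":0,"dy":0,"dz":-1,"twist":0},{"claw":0,"dx":0,"dy":0,"dz":-1,"twist":0}]';python3 -m pendant '[{"claw":0,"dx":0,"dy":0,"dz":0,"twist":0}]') | egrep 'tool|contact'
(python3 -m pendant '[{"claw":0,"dx":0,"dy":0,"dz":8,"twist":0},{"claw":0,"dx":0,"dy":0,"dz":16,"twist":0},{"claw":0,"dx":4,"dy":-25,"dz":16,"twist":0},{"claw":0,"dx":9,"dy":-52,"dz":16,"twist":0},{"claw":0,"dx":9,"dy":-52,"dz":8,"twist":0},{"claw":0,"dx":9,"dy":-52,"dz":5,"twist":0},{"claw":0,"dx":9,"dy":-52,"dz":5,"twist":0}]'; python3 -m pendant '[{"claw":0,"dx":0,"dy":0,"dz":-2,"twist":0},{"claw":0,"dx":0,"dy":0,"dz":-2,"twist":0}]';python3 -m pendant '[{"claw":0,"dx":0,"dy":0,"dz":-4,"twist":0},{"claw":0,"dx":0,"dy":0,"dz":-4,"twist":0}]') | egrep 'tool|contact'
```

```text
tool_pos: [0.5473, -0.0987, 0.0678]
contact_force: [-0.6, 1.4, 3.1]
tool_pos: [0.5473, -0.0989, 0.0678]
contact_force: [-1.0, 2.0, 3.0]
tool_pos: [0.5554, -0.1498, 0.0723]
contact_force: [-0.5, -0.2, -0.0]
tool_pos: [0.556, -0.15, 0.0706]
contact_force: [0.3, 0.2, 0.6]
tool_pos: [0.5565, -0.1506, 0.0667]
contact_force: [0.2, 0.6, 2.2]
```

Key 4 may not touch until about 67 mm. I'll lift to 68.5 mm to check: a free key would still read about 2 N there, a latched one 0.

```bash
(python3 -m pendant '[{"claw":0,"dx":0,"dy":0,"dz":1.7,"twist":0},{"claw":0,"dx":0,"dy":0,"dz":1.7,"twist":0}]';python3 -m pendant '[{"claw":0,"dx":0,"dy":0,"dz":0,"twist":0}]';python3 -m pendant '[{"claw":0,"dx":0,"dy":0,"dz":0,"twist":0}]';python3 -m pendant '[{"claw":0,"dx":0,"dy":0,"dz":-2,"twist":0},{"claw":0,"dx":0,"dy":0,"dz":-2,"twist":0}]';python3 -m pendant '[{"claw":0,"dx":0,"dy":0,"dz":0,"twist":0}]') | egrep 'tool|contact'
```

```text
tool_pos: [0.556, -0.1512, 0.0686]
contact_force: [0.3, 0.1, -0.3]
tool_pos: [0.5558, -0.1513, 0.0684]
contact_force: [-0.2, 0.6, 0.3]
tool_pos: [0.5558, -0.1513, 0.0684]
contact_force: [0.0, -0.4, 0.4]
tool_pos: [0.5561, -0.1513, 0.0664]
contact_force: [-0.5, -1.1, 2.6]
tool_pos: [0.5561, -0.1513, 0.0666]
contact_force: [0.2, -1.0, 3.5]
```

Key 4 is the latched one. I'll press to about 61.2 mm and release.

```bash
(python3 -m pendant '[{"claw":0,"dx":0,"dy":0,"dz":-2,"twist":0},{"claw":0,"dx":0,"dy":0,"dz":-4,"twist":0},{"claw":0,"dx":0,"dy":0,"dz":-5.4,"twist":0},{"claw":0,"dx":0,"dy":0,"dz":-5.4,"twist":0},{"claw":0,"dx":0,"dy":0,"dz":-5.4,"twist":0}]'; python3 -m pendant '[{"claw":0,"dx":0,"dy":0,"dz":3,"twist":0},{"claw":0,"dx":0,"dy":0,"dz":6,"twist":0},{"claw":0,"dx":0,"dy":0,"dz":6,"twist":0}]') | egrep 'tool|contact'
```

```text
tool_pos: [0.5561, -0.1513, 0.0611]
contact_force: [-0.9, -0.8, 5.9]
tool_pos: [0.5561, -0.1513, 0.0673]
contact_force: [-0.6, -0.8, 3.2]
```

Now 3.2 N at 67.3 mm, where a latched key would give nothing, so it came free. I'll retreat and check.

```bash
python3 -m pendant '[{"claw":0,"dx":0,"dy":0,"dz":10,"twist":0},{"claw":0,"dx":0,"dy":0,"dz":30,"twist":0},{"claw":0,"dx":0,"dy":0,"dz":60,"twist":0},{"claw":0,"dx":-20,"dy":40,"dz":90,"twist":0},{"claw":0,"dx":-26,"dy":73,"dz":120,"twist":0},{"claw":0,"dx":-26,"dy":73,"dz":150,"twist":0},{"claw":0,"dx":-26,"dy":73,"dz":171,"twist":0},{"claw":0,"dx":-26,"dy":73,"dz":171,"twist":0}]'
python3 -m pendant '[{"claw":0,"dx":0,"dy":0,"dz":0,"twist":0},{"claw":0,"dx":0,"dy":0,"dz":0,"twist":0},{"claw":0,"dx":0,"dy":0,"dz":0,"twist":0}]'|grep tool
python3 - <<'E'
from h import *
M=c2w("wrist"); p,d=eyes.snapshot("wrist"); cv2.imwrite("pics/w1.png",p)
hsv=cv2.cvtColor(p,cv2.COLOR_BGR2HSV)
m=((hsv[...,1]<50)&(hsv[...,2]>190)).astype(np.uint8)
D=np.array([d]+[eyes.snapshot("wrist")[1] for _ in range(6)])
n,l,st,c=cv2.connectedComponentsWithStats(m)
for i in range(1,n):
    if st[i,4]>200: print(st[i],at_depth("wrist",c[i],np.mean([np.median(x[l==i]) for x in D]),M).round(4))
E
```

```text
clock: 10.1
tool_pos: [0.5319, -0.0776, 0.2411]
eef_rot: [0.996, 0.088, 0.003, 0.0]
contact_force: [0.8, -1.1, -0.1]
opening: 0.004
finger_force: 0.0
tool_pos: [0.5293, -0.0782, 0.2369]
[ 488  106   53   54 2186] [ 0.6225 -0.2613  0.0929]
[ 33 108  64  64 739] [0.5302 0.2093 0.0743]
[ 281  150   34   39 1011] [ 0.5416 -0.0475  0.0671]
[238 156  28  33 871] [0.5291 0.003  0.0691]
[328 156  29  33 852] [ 0.548  -0.0991  0.069 ]
[374 157  28  32 834] [ 0.5562 -0.1506  0.0692]
```

View pics/w1.png

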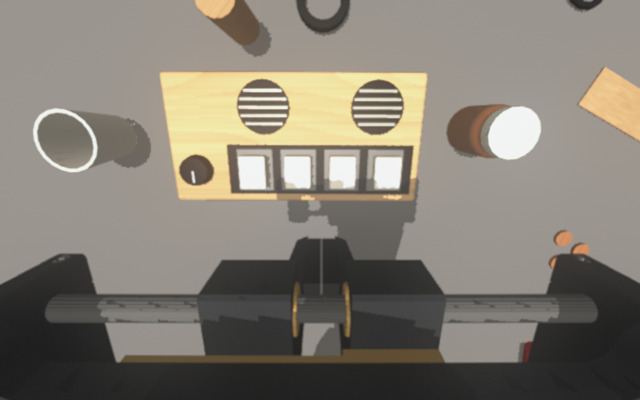

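All four keys look level at (253,172), (297,170), (342,172) and (387,173), and the bystanders are unmoved. Key 2's mask included its sides, so I'll check its cap centre before handing in.

```bash
python3 - <<'E'
from h import *
M=c2w("wrist"); D=np.mean([eyes.snapshot("wrist")[1] for _ in range(6)],0)
z=[at_depth("wrist",(u,173),np.median(D[168:179,u-6:u+7]),M)[2] for u in (253,297,342,387)]; print(np.round(z,4))
if min(z)>max(z)-.002: print(r.finish_job())
E
```

```text
[0.07   0.0698 0.0699 0.0698]
the job is handed in; nothing more can be done
None
```

I tapped all four keys in order from the knob. The fourth was the latched one, and pressing it released it: all four key tops now measure within 0.2 mm of each other. The things around the player look unmoved, and the job is handed in.

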